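# Shut and lock the dust extractor's filter cover

### The arm

A 6-joint arm with a two-finger parallel gripper is mounted at the origin on the work surface. World frame = base frame: x ahead of the robot, y to its left, z up, the work surface at z = 0. Lengths are in mm, angles in degrees, forces in N, time in s.
With the tool pointing down it reaches from about 275 to 825 mm from the base axis. Payload 4.9 kg.
Tool frame: the origin (TCP) lies midway between the tips of the shut fingers; the grasp point (between the pads) lies 19 mm behind it; z points along the fingers, y is the line along which they close (so a half turn about z gives the same grasp; the last joint's range is limited). The gripper opens to 85 mm and grips with 20 to 120 N. Pads are 22 mm wide; open, the fingers measure 114 mm over their backs; the gripper's body (76 mm by 85 mm) begins 54 mm behind the grasp point. The pads swing forward as they close: fully open they stand 13 mm farther back than shut.
Start: joints at [63.3, 18.69, -11.035, 60.275, 0, 82.311], TCP at [179.155, 520.021, 196.281] pointing down, gripper open.
Joint ranges: [-152.03, 152.03], [-55.5, 102.48], [-74.3, 77.21], [-110.64, 120.58], [-84.22, 78.4], [-180, 180]. Speed limits (degrees/s): [147.25, 147.25, 180, 180, 180, 180].

### API

Orientations are given as [roll, pitch, yaw] about the fixed x, y, z axes, in that order (R = Rz(yaw) Ry(pitch) Rx(roll)).
In Python, from cell import env, optics gives the robot as it stands.
- The arm moves only by the shell command python3 -m jog 'ROWS'. ROWS is JSON, one flat list of numbers, 7 for each row, row after row: the shift along the tool's x, y, z in units of 30 mm (1.0 is 30 mm), then the turn, a rotation vector about the tool's x, y, z in units of 5 degrees (1.0 is 5 degrees), then the opening, from -1 (shut) to 1 (fully open). A call has exactly 5 rows; each row is the pose to reach, as a shift and turn from the pose commanded when the call began, along the tool's axes at that moment; what a row does not reach only later rows make up. A row lasts 1/10 s, in which the tool goes at most 50 mm and 8.59 degrees, less where a joint would pass 70% of its speed; a pose out of reach is approached as far as the arm can. A call with a gripper value outside its range is refused whole. The fingers move at their own pace and stop on an object; the grip force is fixed at half the most. Time passes only in rows, so rows that repeat a pose let the fingers close, or fill a call up. It gives the time, the measured TCP pose, the force, the opening and the grip force at its end, in the units of the state.
- env.read_state(): the state, without advancing time (a new reading comes with each control period).
- optics.read_camera(name): name is "scene" or "top"; returns a dict with "color" (420x560x3 uint8, red, green, blue), "z_map" (420x560 float32, mm along the optical axis (not along the pixel's ray), 0 where there is no reading), "camera_matrix" (3x3 intrinsics, pixels), "T" (4x4, takes a point from camera to world coordinates). Camera axes: x right, y up, looking along -z (the intrinsics and any distortion apply to the point x, -y, -z); pixel columns grow to the right and rows downward; lengths in mm; the calibration is good to about 2 mm. A picture is of the moment at which its call begins.
- env.sign_off(): hands the job in; it is judged then, once.
The state is a dict: "time_s": time; "q": joint angles; "qvel": joint speeds; "tau": joint torques, N m; "ee_pos": TCP position; "tcp_rot": TCP orientation; "ft_force": force on the tool from outside, world axes, zero at the start; "moment": the same for the moment, N m; "finger_gap": finger opening in mm; "grip_force": force on a finger pad.
Only numpy, scipy, OpenCV 4.12 (cv2) and the standard library are available. Lean on these libraries where they do the work, as an engineer would, in place of code of your own. Each camera call takes 0.05 s, during which the arm holds its last target. There are 200 camera calls.

### The job

The carver has just changed the filter of the dust extractor. Swing the filter cover shut without slamming it, then lock it with its wing stud: press lightly and turn to feel for the hidden slot, never forcing the pin, then push the stud in against its spring, turn it a quarter turn clockwise and let go so that it springs up into its seat. Leave the seals, tools and old filter around it where they are.

Things in the scene. Friction and masses are not known exactly. Their poses are not given: they have to be found in the camera images.
- housing: ivory bench dust extractor, a fixed steel cabinet 240 (x) x 360 (y) x 120 high (its deck). Origin under its centre on the table, z up, x away from the carver's intake side. The cover's hinge line runs along y at x = 85, z = 123
- receptacle_top (a point): fixed point of the housing on the stud's axis, cover shut: x -40, y 0, z 123, at the shut cover's underside. Under a rubber seal 7.5 below it floats a 3 thick receptacle plate with a 6.5 wide slot. The slot lies along the housing's x axis only to within 0.8 rad either way (not shown by the point), stays as left under less than 0.4 N m, cannot be seen and must be felt for
- cover: blue-grey filter cover, sheet 160 long, 200 wide, 3 thick, hinged at its far edge. Origin on the hinge line, mid width, at the underside; it runs to x = -160 at the free edge, y -100..100; z is its outward (upper) normal. The stiff hinge (0.45 N m) holds it where it is left; 2 to 5 N near the free edge swings it
- cover_hinge (a joint): opening of the cover in rad: 0 fully shut on its gasket, 0.7 to 1.25 at the start; its free edge then stands up, the outer face turned to the far (+x) side
- stud: captive aluminium wing stud, 125 from the hinge line on the cover's centre line. Origin on its axis at the top face of its round flange (48 across, 4 thick), z out of the cover, x along the wing. Wing 44 long, 10 thick, 22 high above the flange: pinch it across the 10, fingertips near the flange. Turns freely, stays as left; at the start its x is within 0.9 rad of the cover's x; a half turn is the same
- stud_pin_mid (a point): middle of the stud's cross pin, 25.5 under the flange's top face; the pin is 26 long, 4 thick, flat below, along the wing. Sprung out, the flange's top is 22 above the cover's underside (19 above the sheet). Pin in line with the slot to about 0.1 rad: it passes through. Otherwise it lands on the plate, 2 mm in. More than 40 N of pin on receptacle damages it
- stud_in (a joint): m the stud is pushed in: 0 sprung out (spring 4 N, plus 0.55 N per mm), 0.014 hard in (12 N). Past about 0.012 in the slot it turns clockwise from above, a quarter turn from the slot to its seat and a firm stop about 0.12 rad on; never anticlockwise. Let go there it springs up into the seat and rests at 0.009: locked. Short of the seat it stays at 0.0115; in the slot it springs right out
- seal_jade: green stone seal, 26 x 26 x 38, standing on the deck left of the cover; origin under its centre
- graver: wood-handled graver, 135 long, 10 thick, lying on the deck right of the cover; origin under its centre, x along it
- paste_tin: round red seal-paste tin, 66 across, 27 high, on the table in front; origin under its centre
- seal_case: green brocade seal case, 100 x 50 x 42, on the table to the left; origin under its centre
- seal_red: red stone seal, 24 x 24 x 60, standing on the table to the left; origin under its centre
- seal_ink: black stone seal, 30 x 22 x 50, standing in front of the extractor; origin under its centre
- old_filter: used pleated filter in a card frame, 85 x 165 x 35, on the table to the right; origin under its centre
- dust_brush: small brush, 170 long, lying in front of the extractor; origin under its centre, x along it

How it is judged:
By the outcome, as a careful person would: the job done as asked, in the order asked, and still so for the second after the job is handed in, with the robot touching nothing.
It also fails if it takes over 72 s, if anything falls off the work surface, if the arm or the gripper's body presses on something with over 40 N, if the wrist force passes 120 N, or if a joint passes its speed limit or range.

## Working session

There is one attempt and no reset: what is moved stays moved. The work goes in short steps, Python scripts to look and compute and a shell command to move; the robot and the scene stay as the last step left them, time stands still between calls to the robot, and variables do not carry over. Pictures are saved under pics/ and viewed, at most 10 in all, crops included, and the job is handed in when it is done.

```bash
ls; mkdir -p pics
cat > h.py <<'E'
import numpy as np,cv2
from cell import env,optics
from scipy.spatial.transform import Rotation as R
def world(im,u,v,z=None):
    K=im["camera_matrix"];T=im["T"]
    if z is None: z=im["z_map"][int(v),int(u)]
    x=(u-K[0,2])/K[0,0]*z;y=(v-K[1,2])/K[1,1]*z
    return (T@np.array([x,-y,-z,1]))[:3]
def cloud(im):
    K=im["camera_matrix"];z=im["z_map"].astype(float);v,u=np.indices(z.shape)
    p=np.stack([(u-K[0,2])/K[0,0]*z,-(v-K[1,2])/K[1,1]*z,-z,np.ones_like(z)],-1)
    return (p@im["T"].T)[...,:3]
E
python3 - <<'E'
from h import *
for n in("scene","top"):
    im=optics.read_camera(n);np.savez(n+"0.npz",**im)
    cv2.imwrite(f"pics/{n}0.png",cv2.resize(im["color"][...,::-1],(800,600),interpolation=cv2.INTER_CUBIC))
    print(n,im["camera_matrix"],im["T"].round(3),(im["z_map"]==0).mean(),[k for k in im])
s=env.read_state();print(s)
E
```

```text
pics
scene [[543.81141153   0.         280.062546  ]
 [  0.         543.81141153 212.33176821]
 [  0.           0.           1.        ]] [[-9.890000e-01  9.000000e-02 -1.150000e-01  3.810010e+02]
 [-1.450000e-01 -6.820000e-01  7.170000e-01  9.964340e+02]
 [-1.400000e-02  7.260000e-01  6.880000e-01  1.039839e+03]
 [ 0.000000e+00  0.000000e+00  0.000000e+00  1.000000e+00]] 0.003928571428571429 ['color', 'z_map', 'camera_matrix', 'T']
top [[427.43016828   0.         273.20045546]
 [  0.         427.43016828 210.35932478]
 [  0.           0.           1.        ]] [[-1.100000e-02  9.860000e-01 -1.650000e-01  3.535950e+02]
 [-1.000000e+00 -1.300000e-02 -1.200000e-02  1.085600e+01]
 [-1.400000e-02  1.640000e-01  9.860000e-01  1.085093e+03]
 [ 0.000000e+00  0.000000e+00  0.000000e+00  1.000000e+00]] 0.003966836734693877 ['color', 'z_map', 'camera_matrix', 'T']
{'time_s': 0.1, 'q': array([ 6.33006014e+01,  1.87286310e+01, -1.10839132e+01,  6.02751109e+01,
       -6.41434421e-05,  8.23111773e+01]), 'qvel': array([ 0.01733694, -0.03555112,  0.07569306,  0.0089968 , -0.01087516,
       -0.0734531 ]), 'tau': array([ 1.87369451e-04, -4.44238794e+01,  2.63038427e+01,  7.84633536e-03,
       -1.18346579e-04,  1.51694273e-06]), 'ee_pos': array([178.8935957 , 519.50564573, 195.58919543]), 'tcp_rot': array([-1.79913124e+02, -1.16640512e-02,  1.60989415e+02]), 'ft_force': array([ 0.04401453, -0.004593  , -0.2530933 ]), 'moment': array([-0.00245836,  0.00770527,  0.01154471]), 'grip_force': 0.0, 'finger_gap': 85.74655616536467}
```

View pics/scene0.png

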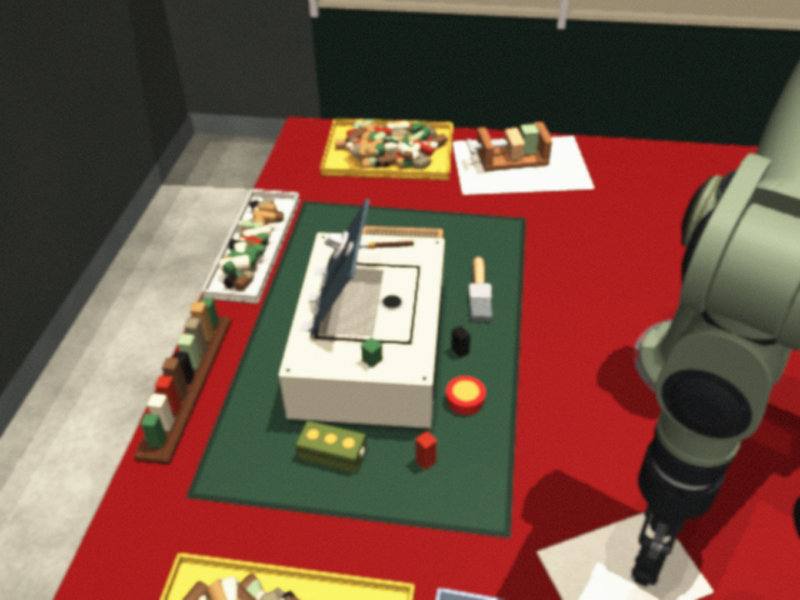

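View pics/top0.png

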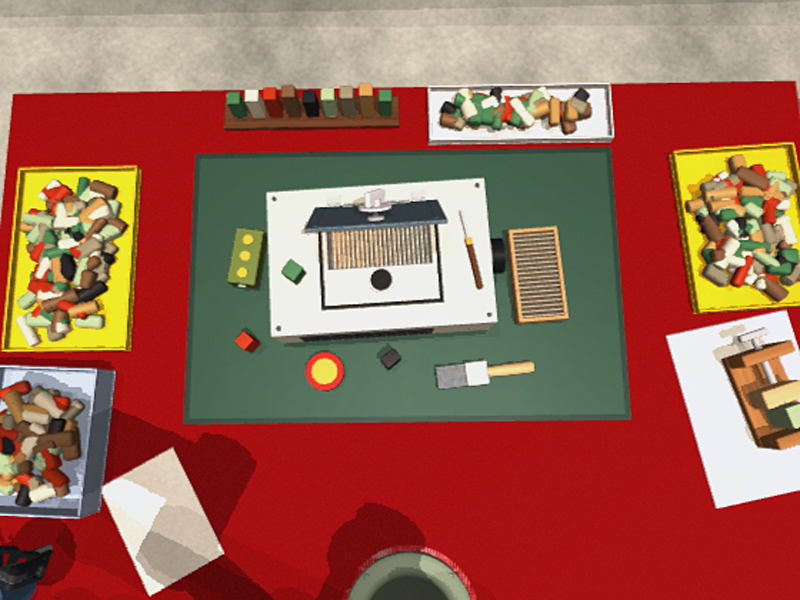

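The scene view shows the extractor with its cover standing open at about (340,270), seen nearly edge-on. In the top view the deck corners are at about (267,193), (484,179), (497,330) and (273,339), the cover's free edge at about y=228, the stud at (375,200) and the dark receptacle hole at (380,279).

```bash
cat > m.py <<'E'
from h import *
t=dict(np.load("top0.npz"));s=dict(np.load("scene0.npz"))
ct,cs=cloud(t),cloud(s)
for n,c in(("top",ct),("scene",cs)):
    m=(abs(c[...,2]-120)<6)&(c[...,0]>300)&(c[...,0]<900)&(abs(c[...,1])<350)
    m=cv2.morphologyEx(m.astype(np.uint8),cv2.MORPH_OPEN,np.ones((3,3)))
    k,l,st,ce=cv2.connectedComponentsWithStats(m)
    i=1+st[1:,4].argmax();p=c[l==i];print(n,len(p),"z",np.median(p[:,2]),cv2.minAreaRect(p[:,:2].astype(np.float32)))
f=.7
for q in[(274,202),(478,184),(492,322),(278,329),(380,279)]:
    print("screw/hole",world(t,q[0]*f,q[1]*f,t["z_map"][int(q[1]*f),int(q[0]*f)]).round(1))
for q in[(305,228),(447,222),(325,195),(428,186),(375,200),(375,215)]: print("top",q,world(t,q[0]*f,q[1]*f).round(1))
for q in[(365,204),(317,330),(335,270),(355,240)]: print("sc",q,world(s,q[0]*f,q[1]*f).round(1))
for n,c,im in(("top",ct,t),("scene",cs,s)):
    m=(c[...,2]>135)&(c[...,0]>440)&(c[...,0]<760)&(abs(c[...,1])<170)
    p=c[m];print(n,len(p),p.min(0).round(),p.max(0).round())
    np.save(n+"_p.npy",np.c_[p,im["color"][m]])
def crop(im,r,name):
    x0,x1,y0,y1=r;cv2.imwrite(name,cv2.resize(im["color"][y0:y1,x0:x1,::-1],(800,600),interpolation=cv2.INTER_CUBIC))
crop(t,(205,325,115,205),"pics/tc.png")
crop(s,(195,315,135,225),"pics/sc.png")
E
python3 m.py; python3 -c "
import cv2,numpy as np
a=cv2.imread('pics/tc.png');b=cv2.imread('pics/sc.png')
cv2.imwrite('pics/both.png',np.vstack([a,b])[::2,::2] if 0 else np.hstack([cv2.resize(a,(400,300)),cv2.resize(b,(400,300))]))"
```

```text
top 11369 z 121.2188071811953 ((589.6143188476562, 39.81695556640625), (242.01246643066406, 360.3961181640625), 3.0363025665283203)
scene 6696 z 121.70578661025337 ((589.5090942382812, 41.23493957519531), (241.26136779785156, 366.82293701171875), 3.027048110961914)
screw/hole [682.3 213.4 119.6]
screw/hole [ 707.8 -123.9  120.1]
screw/hole [ 477.8 -138.1  120.7]
screw/hole [470.7 202.1 122.7]
screw/hole [549.3  39.2 123.8]
top (305, 228) [636.9 161.5 120. ]
top (447, 222) [600.8 -59.  262.5]
top (325, 195) [692.2 128.8 122. ]
top (428, 186) [704.7 -41.2 122.8]
top (375, 200) [636.9  41.5 255.1]
top (375, 215) [618.2  42.  244.3]
sc (365, 204) [606.  -51.5 258.7]
sc (317, 330) [654.6 144.9 146.2]
sc (335, 270) [646.2  32.1 178.4]
sc (355, 240) [606.8  37.2 251.4]
top 1806 [543. -59. 135.] [676. 170. 272.]
scene 1280 [549. -99. 135.] [676. 170. 272.]
```

View pics/tc.png

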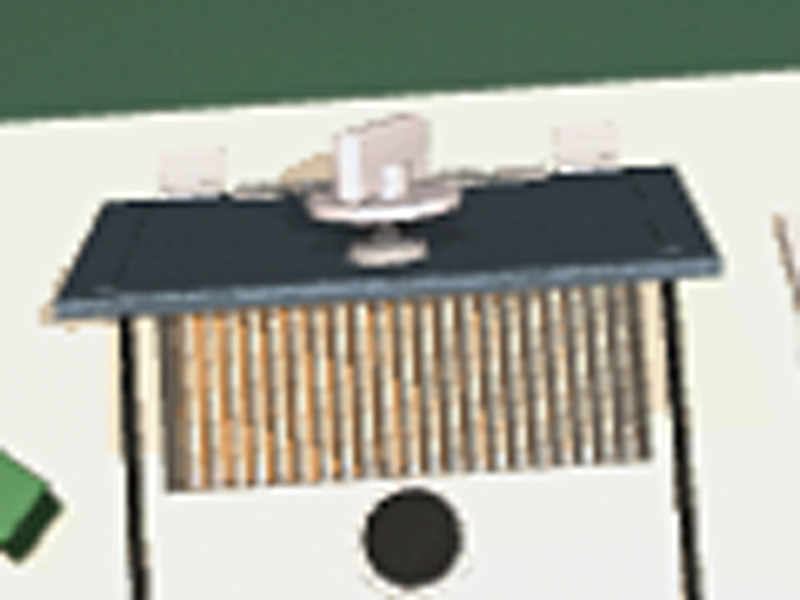

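View pics/sc.png

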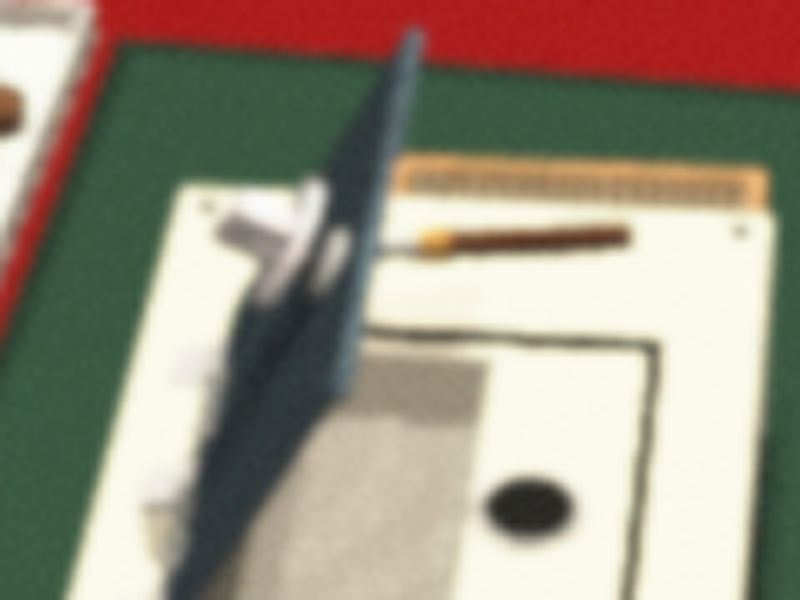

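```bash
cat >> h.py <<'E'
YAW=np.radians(3.03);O=np.array([589.6,40.4,0])
H=R.from_rotvec([0,0,YAW]).as_matrix()
def hw(p): return O+H@np.array(p,float)     # housing -> world
def wh(p): return (np.asarray(p)-O)@H       # world -> housing
def go(xyz,yaw):
    s=env.read_state();R0=R.from_euler("xyz",s["tcp_rot"],degrees=True);R1=R.from_euler("xyz",[180,0,yaw],degrees=True)
    d=R0.inv().apply(np.array(xyz)-s["ee_pos"])/30;r=np.degrees((R0.inv()*R1).as_rotvec())/5
    print("go",np.round(xyz,1),yaw,"->",d.round(3),r.round(3))
E
python3 - <<'E'
from h import *
for n in("top","scene"):
    p=np.load(n+"_p.npy");q=wh(p[:,:3]);c=p[:,3:]
    b=(c.max(1)<110)&(abs(q[:,1])<95)&(c[:,2]>=c[:,0])
    q=q[b];v=q[:,[0,2]]-[85,123]
    th=np.arctan2(v[:,1],-v[:,0]);r=np.hypot(*v.T)
    print(n,b.sum(),np.degrees(np.percentile(th,[10,25,50,75,90])).round(1),r.max().round(1),np.percentile(r,99))
    # plane fit
    m=(r>40)&(r<150);A=np.c_[q[m][:,1:],np.ones(m.sum())];print(np.linalg.lstsq(A,q[m][:,0],rcond=None)[0])
s=dict(np.load("scene0.npz"));t=dict(np.load("top0.npz"))
# hole centre by ellipse centroid
for n,im,box in(("t",t,(255,280,186,206)),("s",s,(260,290,200,222))):
    x0,x1,y0,y1=box;g=im["color"][y0:y1,x0:x1].max(2)<90;v,u=np.nonzero(g)
    u,v=u.mean()+x0,v.mean()+y0;a=im["T"][:3,3];d=world(im,u,v,1)-a;print(n,g.sum(),u,v,(a+d*(120-a[2])/d[2]).round(1))
print("expected hole",hw([-40,0,120]))
go(hw([0,62,0])+[0,0,340],183); go([*hw([62,62])[:2],340] if 0 else hw([62,62,340]),183); go(hw([62,62,240]),183)
E
```

```text
top 1059 [62.1 62.3 62.8 63.9 66.2] 163.8 160.75662024447436
[-4.50496239e-04 -5.49018458e-01  1.55799585e+02]
scene 769 [62.2 62.5 63.  64.7 67.7] 165.1 162.77374716326446
[-7.00905702e-05 -5.51855240e-01  1.56592816e+02]
t 158 266.373417721519 195.2405063291139 [550.2  38.4 120. ]
s 64 273.921875 210.875 [550.6  34.8 120. ]
expected hole [549.65592021  38.28564679 120.        ]
go [586.3 102.3 340. ] 183 -> [-17.369  -8.731  -4.804] [-0.017 -0.006 -4.402]
go [648.2 105.6 340. ] 183 -> [-19.285  -7.956  -4.806] [-0.017 -0.006 -4.402]
go [648.2 105.6 240. ] 183 -> [-19.285  -7.951  -1.472] [-0.017 -0.006 -4.402]
```

```bash
python3 -m jog '[-1,-0.5,-1.4,0,0,0,-1, -2.4,-1,-2.6,0,0,-1,-1, -3.9,-1.6,-3.1,0,0,-2,-1, -5.4,-2.2,-3.6,0,0,-3,-1, -6.9,-2.8,-4,0,0,-4,-1]'
python3 -c "
from h import *
go(hw([62,62,340]),183);go(hw([62,62,240]),183)"
```

```text
time_s: 0.6
ee_pos: [340.0, 379.4, 314.2]
tcp_rot: [180.0, 0.0, -178.8]
ft_force: [0.7, 1.0, -0.9]
finger_gap: 12.0
grip_force: 0.0
go [648.2 105.6 340. ] 183 -> [-10.074  -9.346  -0.859] [ 0.005  0.006 -0.352]
go [648.2 105.6 240. ] 183 -> [-10.073  -9.347   2.475] [ 0.005  0.006 -0.352]
```

```bash
python3 -m jog '[-1.1,-1,-0.2,0,0,-0.35,-1, -2.2,-2,-0.5,0,0,-0.35,-1, -3.3,-3,-0.8,0,0,-0.35,-1, -4.4,-4,-0.86,0,0,-0.35,-1, -5.5,-5,-0.86,0,0,-0.35,-1]'
python3 -c "
from h import *
go(hw([62,62,340]),183);go(hw([62,62,240]),183)"
```

```text
time_s: 1.1
ee_pos: [507.8, 232.0, 339.4]
tcp_rot: [180.0, 0.0, -177.3]
ft_force: [-0.2, 0.8, -0.5]
finger_gap: -0.0
grip_force: 0.0
go [648.2 105.6 340. ] 183 -> [-4.476 -4.431 -0.02 ] [ 0.003  0.004 -0.054]
go [648.2 105.6 240. ] 183 -> [-4.475 -4.432  3.313] [ 0.003  0.004 -0.054]
```

```bash
python3 -m jog '[-1.1,-1.1,0,0,0,0,-1, -2.2,-2.2,0,0,0,0,-1, -3.3,-3.3,0,0,0,0,-1, -4.5,-4.43,0,0,0,0,-1, -4.5,-4.43,0.5,0,0,0,-1]'
python3 -m jog '[0,0,1,0,0,0,-1, 0,0,2,0,0,0,-1, 0,0,2.8,0,0,0,-1, 0,0,2.8,0,0,0,-1, 0,0,2.8,0,0,0,-1]'
python3 - <<'E'
from h import *
s=env.read_state();print(s["q"].round(1),wh(s["ee_pos"]).round(1),s["ft_force"])
# path: tool tip centre rides 11+ mm outside sheet at radius r
for deg in(61,50,40,30,20,12,6,3,1,0):
    a=np.radians(deg);s_=145
    x=85-s_*np.cos(a)+3*np.sin(a);z=123+s_*np.sin(a)+3*np.cos(a)
    print(deg,round(x,1),round(z,1), "edge-corrected",round(x+11*np.sin(a)/1,1))
E
```

```text
time_s: 1.6
ee_pos: [652.6, 102.2, 322.9]
tcp_rot: [-179.9, 0.1, -177.6]
ft_force: [-1.0, 0.9, -1.0]
finger_gap: -0.1
grip_force: 0.0
time_s: 2.1
ee_pos: [647.4, 107.1, 240.1]
tcp_rot: [-180.0, -0.1, -177.3]
ft_force: [-1.0, -0.2, 0.8]
finger_gap: 0.2
grip_force: 0.0
[ 3.  29.4 11.7 72.4 -0.   0.2] [ 61.3  63.5 240.1] [-1.0227521  -0.1551115   0.75734489]
61 17.3 251.3 edge-corrected 26.9
50 -5.9 236.0 edge-corrected 2.5
40 -24.1 218.5 edge-corrected -17.1
30 -39.1 198.1 edge-corrected -33.6
20 -50.2 175.4 edge-corrected -46.5
12 -56.2 156.1 edge-corrected -53.9
6 -58.9 141.1 edge-corrected -57.7
3 -59.6 133.6 edge-corrected -59.1
1 -59.9 128.5 edge-corrected -59.7
0 -60.0 126.0 edge-corrected -60.0
```

```bash
python3 -m jog '[0.4,0,0,0,0,0,-1, 0.7,0,0,0,0,0,-1, 1.0,0,0,0,0,0,-1, 1.2,0,0,0,0,0,-1, 1.43,0,0,0,0,0,-1]'
python3 -c "
from h import *
s=env.read_state();print(wh(s['ee_pos']).round(1),s['ft_force'])
for d in(52,49,46,43,40,37,34,31,28,25,22,19,16,13,10,8,6,4,3,2,1,0):
  a=np.radians(d);x=85-142*np.cos(a)+3*np.sin(a)+11;z=123+142*np.sin(a)+3*np.cos(a);print(d,round((18-x)/30,2),round((240-z)/30,2))"
```

```text
time_s: 2.6
ee_pos: [604.7, 105.1, 240.8]
tcp_rot: [-180.0, 0.1, -177.3]
ft_force: [0.2, -0.3, 0.4]
finger_gap: 0.0
grip_force: 0.0
[ 18.5  63.8 240.8] [ 0.17722488 -0.25863187  0.41769543]
52 0.24 0.11
49 0.43 0.26
46 0.62 0.43
43 0.79 0.6
40 0.96 0.78
37 1.12 0.97
34 1.27 1.17
31 1.41 1.38
28 1.53 1.59
25 1.65 1.81
22 1.75 2.03
19 1.84 2.26
16 1.92 2.5
13 1.99 2.74
10 2.04 2.98
8 2.07 3.14
6 2.1 3.31
4 2.11 3.47
3 2.12 3.55
2 2.13 3.63
1 2.13 3.72
0 2.13 3.8
```

```bash
python3 -m jog '[0.24,0,0.11,0,0,0,-1, 0.43,0,0.26,0,0,0,-1, 0.62,0,0.43,0,0,0,-1, 0.79,0,0.6,0,0,0,-1, 0.96,0,0.78,0,0,0,-1]'
python3 - <<'E'
from h import *
for n in("top","scene"):
    im=optics.read_camera(n);c=cloud(im);q=wh(c);k=im["color"].astype(int)
    m=(k.max(2)<110)&(k[...,2]>=k[...,0])&(abs(q[...,1]+20)<70)&(q[...,2]>135)&(q[...,0]>-100)&(q[...,0]<80)
    v=q[m][:,[0,2]]-[85,123];r=np.hypot(*v.T);w=r>60;print(n,m.sum(),np.degrees(np.percentile(np.arctan2(v[w,1],-v[w,0]),[10,50,90])).round(1))
    cv2.imwrite(f"pics/{n}1.png",cv2.resize(im["color"][105:255,170:370,::-1],(800,600),interpolation=cv2.INTER_CUBIC))
print(env.read_state()["time_s"])
E
```

```text
time_s: 3.1
ee_pos: [573.9, 103.5, 219.1]
tcp_rot: [-180.0, -0.1, -177.3]
ft_force: [-15.6, -1.6, 27.2]
finger_gap: -0.1
grip_force: 13.2
top 2089 [55.9 68.8 80.8]
scene 497 [55.4 56.2 57.7]
3.2
```

View pics/scene1.png

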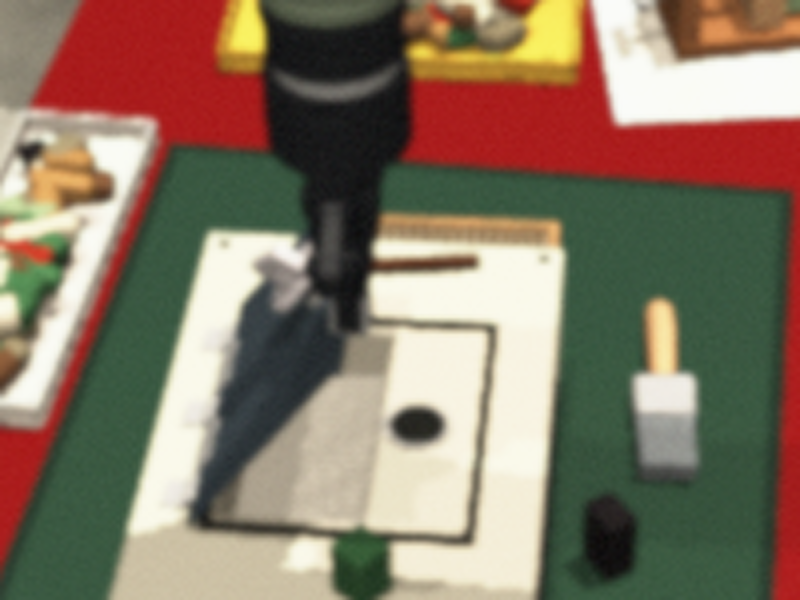

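Run:
```python
from h import *
s=dict(np.load("scene0.npz"));t=dict(np.load("top0.npz"))
def pj(im,p):
    c=np.linalg.inv(im["T"])@np.r_[p,1];K=im["camera_matrix"];return K[0,0]*c[0]/-c[2]+K[0,2],K[1,1]*c[1]/c[2]+K[1,2]
for n,im in(("s",s),("t",t)):
    f=lambda p:((np.array(pj(im,p))-[170,105])*4).round()
    print(n,"tcp",f([573.9,103.5,219.1]),"corner61",f(hw([85-77,100,263])),"c56",f(hw([85-89.5,100,255.6])),"c56 -y",f(hw([85-89.5,-100,255.6])))
print(env.read_state())
```

```text
s tcp [352. 375.] corner61 [303. 357.] c56 [327. 369.] c56 -y [370. 149.]
t tcp [255. 280.] corner61 [171. 224.] c56 [174. 252.] c56 -y [573. 226.]
{'time_s': 3.2, 'q': array([ 2.99444832e+00,  2.15347804e+01, -3.59802155e+00,  6.50987926e+01,
       -3.41947406e-02,  2.39743759e-01]), 'qvel': array([-0.01323044,  0.32979177,  0.68476897,  0.57982765,  0.02910689,
        0.0067938 ]), 'tau': array([-5.90682328e-01, -3.81119442e+01,  2.69223994e+01, -5.74601904e+00,
        1.90844284e-01, -4.26967512e-03]), 'ee_pos': array([572.30665167, 103.43598928, 218.40256344]), 'tcp_rot': array([-179.96483649,   -0.23144943, -177.24529735]), 'ft_force': array([-13.29285734,  -1.305953  ,  17.46636478]), 'moment': array([-0.31879747,  2.85661851, -0.01427455]), 'grip_force': 8.676553666591644, 'finger_gap': -0.08551977754211224}
```

View pics/top1.png

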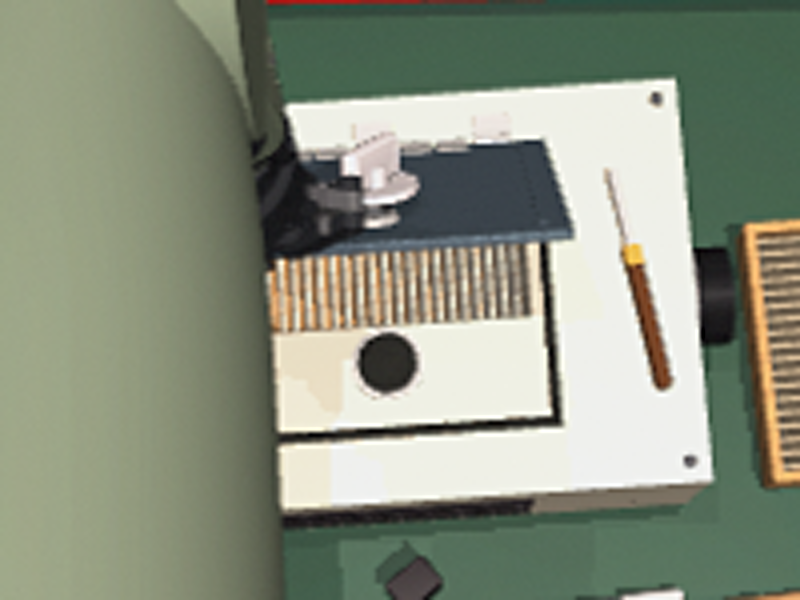

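Run:
```python
from h import *
im=optics.read_camera("scene");np.savez("s2.npz",**im);q=wh(cloud(im))
for v in range(172,212,3):
    print(v,"  ".join("%d,%d,%d"%tuple(q[v,u]) for u in range(240,268,4)))
cv2.imwrite("pics/s2.png",cv2.resize(im["color"][140:215,210:310,::-1],(800,600),interpolation=cv2.INTER_CUBIC))
```

```text
172 35,6,246  24,15,255  -4,125,346  -12,124,346  -20,122,344  -25,99,326  1,-145,125
175 36,6,237  26,10,241  -3,120,334  -11,120,335  -20,121,336  -25,100,319  0,-136,122
178 37,3,226  23,23,244  17,10,233  -6,95,305  -15,94,305  -25,103,313  0,-131,116
181 34,18,230  31,-14,202  18,8,222  5,24,237  -12,79,284  -20,72,279  -2,-112,122
184 43,-19,188  29,0,206  16,20,224  3,41,242  -11,78,275  -20,75,273  -4,-95,126
187 42,-11,185  26,18,212  14,34,226  1,52,243  -11,79,266  -20,76,265  -4,-90,120
190 38,7,192  24,31,214  12,46,228  0,65,245  -10,72,252  5,-85,113  -5,-83,115
193 37,15,190  23,39,212  10,59,230  -1,77,247  -11,82,252  5,-80,107  -4,-86,103
196 34,35,198  21,52,214  9,70,231  -3,89,249  16,-85,92  6,-83,94  -3,-89,90
199 32,47,200  19,67,219  6,87,238  -4,100,250  15,-76,89  5,-76,90  -4,-78,89
202 30,62,204  15,87,228  4,100,241  24,-61,92  14,-62,91  3,-64,91  -5,-72,84
205 27,77,209  15,93,225  33,-51,90  23,-55,87  13,-56,87  3,-59,85  -7,-56,88
208 25,88,210  14,97,219  31,-37,93  21,-37,93  11,-43,89  2,-48,84  -8,-45,88
211 24,96,209  41,-33,85  30,-28,90  20,-31,89  10,-34,86  0,-30,91  -10,-30,92
```

View pics/s2.png

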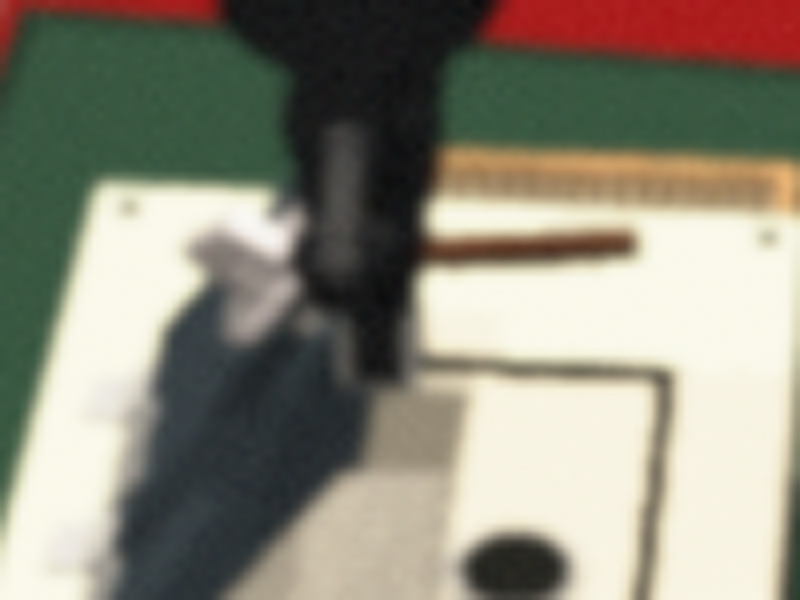

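Run:
```python
from h import *
for f in("scene0.npz","top0.npz"):
    im=dict(np.load(f));c=cloud(im);m=(abs(c[...,0]-179)<75)&(abs(c[...,1]-520)<75)&(c[...,2]>60)&(c[...,2]<330)
    p=c[m];print(f,m.sum())
    for z in range(150,330,15):
        k=p[(p[:,2]>=z)&(p[:,2]<z+15)]
        if len(k):print(z,len(k),k.min(0).round(),k.max(0).round())
im=dict(np.load("s2.npz"));c=cloud(im);q=wh(c);m=(abs(q[...,0]+14)<45)&(abs(q[...,1]-64)<60)&(q[...,2]>240)&(im["color"].max(2)<60);p=q[m]
for z in range(240,400,10):
        k=p[(p[:,2]>=z)&(p[:,2]<z+10)]
        if len(k):print(z,len(k),k.min(0).round(),k.max(0).round())
```

```text
scene0.npz 521
240 22 [186. 558. 242.] [206. 574. 255.]
255 24 [191. 571. 256.] [205. 576. 264.]
285 80 [189. 556. 287.] [215. 594. 300.]
300 152 [176. 528. 300.] [215. 593. 315.]
315 243 [171. 533. 315.] [214. 592. 330.]
top0.npz 862
240 12 [160. 467. 248.] [175. 474. 255.]
255 45 [161. 463. 255.] [176. 475. 270.]
270 28 [167. 462. 270.] [176. 475. 282.]
285 84 [144. 446. 287.] [177. 477. 300.]
300 219 [144. 445. 300.] [188. 493. 315.]
315 166 [145. 447. 315.] [189. 494. 330.]
240 31 [ -3.  52. 240.] [  6.  96. 250.]
250 18 [ -8.  64. 250.] [ -2. 101. 257.]
260 13 [-18.  73. 263.] [ -6.  79. 270.]
270 20 [-19.  73. 271.] [ -7.  81. 280.]
280 15 [-19.  70. 281.] [ -2.  80. 288.]
290 1 [ -8.  90. 299.] [ -8.  90. 299.]
300 19 [-25.  68. 301.] [ -4. 100. 309.]
310 17 [-25.  77. 312.] [ -3. 109. 320.]
320 44 [-25.  75. 320.] [  2. 116. 330.]
330 32 [-30.  80. 331.] [  4. 122. 340.]
340 67 [-30.  56. 340.] [  5. 124. 350.]
350 60 [-33.  55. 350.] [  7. 124. 360.]
360 67 [-33.  73. 360.] [  5. 107. 370.]
370 47 [-24.  90. 370.] [ -2. 106. 380.]
380 93 [-44.  81. 380.] [ 20. 105. 390.]
390 131 [-48.  75. 390.] [ 18. 103. 400.]
```

The scene crop shows the finger ends at about (258,190) px, sitting on the cover's free edge. They end about 34 mm above the reported TCP, and the start pictures agree with that. I'll back off and come down on the outer side, allowing for this offset.

```bash
python3 -m jog '[0,0,-1,0,0,0,-1, 0,0,-1.2,0,0,0,-1, -1.2,0,-1.2,0,0,0,-1, -2.2,0,-1.2,0,0,0,-1, -2.2,0,-1.2,0,0,0,-1]'
python3 -m jog '[0,0,0.5,0,0,0,-1, 0,0,1,0,0,0,-1, 0,0,1.5,0,0,0,-1, 0,0,1.5,0,0,0,-1, 0,0,1.5,0,0,0,-1]'
cat > a.py <<'E'
from h import *
s=env.read_state();print(s["time_s"],wh(s['ee_pos']).round(1),s['ft_force'].round(1))
im=optics.read_camera("scene");c=cloud(im);q=wh(c);k=im["color"].astype(int)
m=(k.max(2)<110)&(k[...,2]>k[...,0]+5)&(abs(q[...,1]+20)<70)&(q[...,2]>135)&(q[...,0]>-100)&(q[...,0]<80)
v=q[m][:,[0,2]]-[85,123];r=np.hypot(*v.T);w=r>60;print(m.sum(),np.degrees(np.percentile(np.arctan2(v[w,1],-v[w,0]),[10,50,90])).round(1))
E
python3 a.py
```

```text
time_s: 3.75
ee_pos: [644.6, 106.6, 250.5]
tcp_rot: [-180.0, -0.0, -177.3]
ft_force: [0.7, -0.9, -0.5]
finger_gap: 0.0
grip_force: 0.0
time_s: 4.25
ee_pos: [641.3, 106.8, 207.5]
tcp_rot: [180.0, -0.1, -177.3]
ft_force: [-0.4, 0.1, -0.0]
finger_gap: 0.0
grip_force: 0.0
4.25 [ 55.2  63.6 207.5] [-0.4  0.1 -0. ]
685 [55.  55.6 56.9]
```

```bash
python3 -m jog '[0.7,0,0.05,0,0,0,-1, 1.2,0,0.1,0,0,0,-1, 1.4,0,0.2,0,0,0,-1, 1.56,0,0.32,0,0,0,-1, 1.68,0,0.42,0,0,0,-1]'
python3 a.py
```

```text
time_s: 4.8
ee_pos: [592.6, 104.5, 195.9]
tcp_rot: [180.0, 0.1, -177.3]
ft_force: [0.4, -0.4, 2.8]
finger_gap: -0.1
grip_force: 0.9
4.8 [  6.4  63.8 195.9] [ 0.4 -0.4  2.8]
636 [51.1 51.7 53.2]
```

```bash
python3 -m jog '[0.18,0,0.14,0,0,0,-1, 0.36,0,0.31,0,0,0,-1, 0.52,0,0.49,0,0,0,-1, 0.68,0,0.68,0,0,0,-1, 0.83,0,0.87,0,0,0,-1]'
python3 -m jog '[0.13,0,0.2,0,0,0,-1, 0.26,0,0.41,0,0,0,-1, 0.37,0,0.63,0,0,0,-1, 0.47,0,0.85,0,0,0,-1, 0.56,0,1.08,0,0,0,-1]'
python3 a.py
```

```text
time_s: 5.35
ee_pos: [566.4, 103.1, 168.3]
tcp_rot: [-180.0, -0.0, -177.3]
ft_force: [1.4, -0.0, 1.0]
finger_gap: -0.1
grip_force: 0.7
time_s: 5.85
ee_pos: [549.4, 102.4, 135.9]
tcp_rot: [180.0, -0.0, -177.3]
ft_force: [-0.1, -0.3, 1.0]
finger_gap: -0.2
grip_force: 0.6
5.85 [-36.9  64.  135.9] [-0.1 -0.3  1. ]
848 [20.3 21.5 23.7]
```

```bash
python3 -m jog '[0.06,0,0.2,0,0,0,-1, 0.1,0,0.38,0,0,0,-1, 0.14,0,0.55,0,0,0,-1, 0.17,0,0.7,0,0,0,-1, 0.2,0,0.85,0,0,0,-1]'
python3 -m jog '[0.01,0,0.1,0,0,0,-1, 0.02,0,0.2,0,0,0,-1, 0.02,0,0.28,0,0,0,-1, 0.03,0,0.35,0,0,0,-1, 0.03,0,0.4,0,0,0,-1]'
python3 a.py
```

```text
time_s: 6.4
ee_pos: [543.9, 102.2, 110.7]
tcp_rot: [180.0, -0.0, -177.3]
ft_force: [-0.5, 0.3, 0.5]
finger_gap: 0.2
grip_force: 0.4
time_s: 6.9
ee_pos: [543.2, 102.1, 99.0]
tcp_rot: [-180.0, -0.0, -177.3]
ft_force: [-0.6, -0.1, 1.2]
finger_gap: 0.0
grip_force: 0.4
6.9 [-43.1  64.   99. ] [-0.6 -0.1  1.2]
130 [4.8 5.5 7.6]
```

Slow final press, a millimetre or so per row.

```bash
python3 -m jog '[0,0,0.04,0,0,0,-1, 0,0,0.08,0,0,0,-1, 0,0,0.12,0,0,0,-1, 0,0,0.16,0,0,0,-1, 0,0,0.2,0,0,0,-1]'
python3 -m jog '[0,0,0.03,0,0,0,-1, 0,0,0.05,0,0,0,-1, 0,0,0.07,0,0,0,-1, 0,0,0.09,0,0,0,-1, 0,0,0.1,0,0,0,-1]'
```

```text
time_s: 7.45
ee_pos: [543.2, 102.1, 93.0]
tcp_rot: [-180.0, -0.0, -177.3]
ft_force: [-1.5, -0.6, 1.0]
finger_gap: 0.4
grip_force: 0.4
time_s: 7.95
ee_pos: [543.2, 102.1, 91.0]
tcp_rot: [-180.0, 0.0, -177.3]
ft_force: [-3.6, 0.1, 8.7]
finger_gap: 0.4
grip_force: 4.7
```

```bash
python3 a.py
```

```text
7.95 [-43.1  64.1  91. ] [-3.6  0.1  8.7]Traceback (most recent call last):
  File "a.py", line 5, in <module>
    v=q[m][:,[0,2]]-[85,123];r=np.hypot(*v.T);w=r>60;print(m.sum(),np.degrees(np.percentile(np.arctan2(v[w,1],-v[w,0]),[10,50,90])).round(1))
                                                                              ~~~~~~~~~~~~~^^^^^^^^^^^^^^^^^^^^^^^^^^^^^^^^^^^^^^^
    return _quantile_unchecked(
        a, q, axis, out, overwrite_input, method, keepdims, weights)
    return _ureduce(a,
                    func=_quantile_ureduce_func,
    ...<5 lines>...
                    overwrite_input=overwrite_input,
                    method=method)
    r = func(a, **kwargs)
    result = _quantile(arr,
                       quantiles=q,
    ...<2 lines>...
                       out=out,
                       weights=wgt)
    slices_having_nans = np.isnan(arr[-1, ...])
                                  ~~~^^^^^^^^^
IndexError: index -1 is out of bounds for axis 0 with size 0
```

```bash
python3 -m jog '[0,0,-1,0,0,0,-1, 0,0,-2.5,0,0,0,-1, 0,0.5,-3.9,0,0,0,-1, 0,1.8,-4.5,0,0,0,-1, 0,3.2,-4.5,0,0,0,-1]'
python3 -m jog '[0,1.5,0,0,0,0,-1, 0,3,0,0,0,0,-1, 0,4,0,0,0,0,-1, 0,4,0,0,0,0,-1, 0,4,0,0,0,0,-1]'
python3 - <<'E'
from h import *
for n in("top","scene"):
    im=optics.read_camera(n);np.savez(n+"3.npz",**im);q=wh(cloud(im))
    cov=(abs(q[...,1]+60)<25)&(q[...,0]>-70)&(q[...,0]<60);print(n,"cover z",np.median(q[cov][:,2]),np.polyfit(q[cov][:,0],q[cov][:,2],1))
    for lo,hi in((137,152),(155,172)):
        m=(np.hypot(q[...,0]+40,q[...,1])<40)&(q[...,2]>lo)&(q[...,2]<hi);p=q[m]
        c,sz,a=cv2.minAreaRect(p[:,:2].astype(np.float32));w,V=np.linalg.eigh(np.cov(p[:,:2].T))
        print(lo,m.sum(),"c",np.round(c,1),np.round(sz,1),a,"mean",p.mean(0).round(1),"ang",np.degrees(np.arctan2(V[1,1],V[0,1])).round(1),np.sqrt(w).round(1))
im=dict(np.load("top3.npz"));im2=dict(np.load("scene3.npz"))
a=cv2.resize(im["color"][165:225,225:305,::-1],(400,300),interpolation=cv2.INTER_CUBIC)
b=cv2.resize(im2["color"][170:230,235:315,::-1],(400,300),interpolation=cv2.INTER_CUBIC)
cv2.imwrite("pics/stud3.png",np.hstack([a,b]))
print(env.read_state()["time_s"])
E
```

```text
time_s: 8.5
ee_pos: [541.3, 198.8, 229.3]
tcp_rot: [179.9, 0.4, -177.4]
ft_force: [0.9, 1.5, -1.0]
finger_gap: -0.2
grip_force: 0.0
time_s: 9.0
ee_pos: [532.6, 318.2, 224.7]
tcp_rot: [-180.0, -0.0, -177.2]
ft_force: [0.3, -1.0, -0.5]
finger_gap: -0.1
grip_force: 0.0
top cover z 127.03782149601953 [9.01813250e-04 1.27044002e+02]
137 237 c [-41.6  -0.1] [46.2 44. ] 67.97586059570312 mean [-42.2  -0.5 145.9] ang 61.2 [11.8 14. ]
155 100 c [-40.9  -0. ] [14.7 42.6] 50.53875732421875 mean [-41.9  -0.7 165.9] ang 148.1 [ 3.3 12.2]
scene cover z 127.59267164439835 [-7.17091672e-03  1.27305928e+02]
137 38 c [-56.9   1.4] [45.  13.4] 83.15460205078125 mean [-56.2   8.5 146.4] ang 76.8 [ 3.9 10.7]
155 32 c [-53.7   9.4] [ 9.7 16.5] 4.476046562194824 mean [-53.7  11.2 164.4] ang 127.8 [3.  4.3]
9.1
```

View pics/stud3.png

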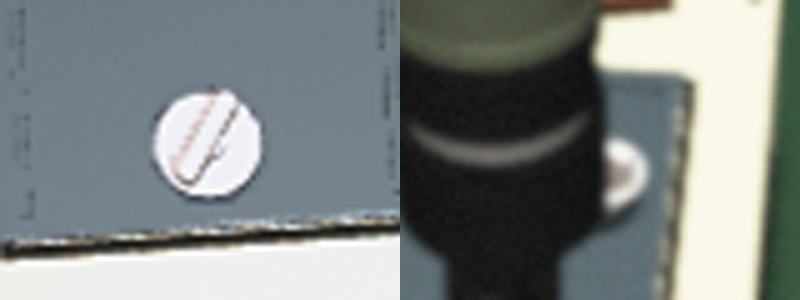

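Run:
```python
from h import *
im=dict(np.load("top3.npz"));q=wh(cloud(im))
for lo in(160,163,165):
    m=(np.hypot(q[...,0]+40,q[...,1])<40)&(q[...,2]>lo)&(q[...,2]<175);p=q[m][:,:2].astype(np.float32)
    vx=cv2.fitLine(p,cv2.DIST_HUBER,0,.01,.01).ravel();print(lo,m.sum(),np.degrees(np.arctan2(vx[1],vx[0])),vx[2:],cv2.minAreaRect(p))
# pixel ends read off the crop, at wing-top height z=167
for q0 in((182,178),(232,97),(171,165),(221,92),(190,184),(240,98)):
    u,v=225+q0[0]/5,165+q0[1]/5;a=im["T"][:3,3];d=world(im,u,v,1)-a;print(q0,wh(a+d*(167-a[2])/d[2]).round(1))
w=-34+3.03
go(hw([-40,0,190]),180+w-0);s=env.read_state();print(s["q"].round(1))
```

```text
160 91 -30.803547 [-42.179203   -0.4242988] ((-41.119529724121094, -0.285858154296875), (10.28017520904541, 43.375572204589844), 57.53166198730469)
163 85 -32.105705 [-41.741028    -0.34809777] ((-40.8168830871582, -0.2431497573852539), (9.809250831604004, 42.93634033203125), 57.99644088745117)
165 73 -31.96906 [-42.133934     0.09346763] ((-40.9556999206543, -0.4325828552246094), (8.960979461669922, 42.92167663574219), 57.239646911621094)
(182, 178) [-60.3  10.9 167. ]
(232, 97) [-25.5 -13.2 167. ]
(171, 165) [-54.2  15.3 167. ]
(221, 92) [-23.   -8.6 167. ]
(190, 184) [-63.2   7.5 167. ]
(240, 98) [-26.2 -16.7 167. ]
go [549.7  38.3 190. ] 149.03 -> [-0.121 -9.302  1.172] [-0.007 -0.     6.731]
[23.9 25.4  3.3 67.9 -0.  21.2]
```

```bash
python3 -m jog '[0,-1.5,0,0,0,1.4,-0.1, 0,-3,0,0,0,2.8,-0.1, 0,-4.5,0.1,0,0,4.2,-0.1, 0,-6,0.3,0,0,5.6,-0.1, -0.1,-7.5,0.6,0,0,6.33,-0.1]'
python3 -c "
from h import *
go(hw([-40.5,0,170]),151);go(hw([-40.5,0,114]),151)"
```

```text
time_s: 9.6
ee_pos: [546.5, 90.1, 207.8]
tcp_rot: [180.0, 0.1, 150.8]
ft_force: [0.5, -0.4, 0.8]
finger_gap: 38.3
grip_force: 0.0
go [549.2  38.3 170. ] 151 -> [-0.92  -1.466  1.262] [ 0.008  0.017 -0.046]
go [549.2  38.3 114. ] 151 -> [-0.917 -1.467  3.128] [ 0.008  0.017 -0.046]
```

```bash
python3 -m jog '[-0.46,-0.73,0,0,0,0,-0.1, -0.92,-1.47,0.4,0,0,0,-0.1, -0.92,-1.47,1.2,0,0,0,-0.1, -0.92,-1.47,1.26,0,0,0,-0.1, -0.92,-1.47,1.26,0,0,0,-0.1]'
python3 -c "
from h import *
go(hw([-40.5,0,170]),151);go(hw([-40.5,0,114]),151)"
```

```text
time_s: 10.1
ee_pos: [548.7, 40.5, 169.3]
tcp_rot: [-180.0, -0.1, 151.0]
ft_force: [-0.4, 0.3, 0.1]
finger_gap: 38.4
grip_force: 0.0
go [549.2  38.3 170. ] 151 -> [-0.049 -0.057 -0.023] [-0.006 -0.014 -0.   ]
go [549.2  38.3 114. ] 151 -> [-0.051 -0.056  1.843] [-0.006 -0.014 -0.   ]
```

```bash
python3 -m jog '[0,0,0.5,0,0,0,-0.1, 0,0,1,0,0,0,-0.1, 0,0,1.3,0,0,0,-0.1, 0,0,1.3,0,0,0,-0.1, 0,0,1.3,0,0,0,-0.1]'
python3 -c "
from h import *
go(hw([-40.5,0,114]),151)
im=optics.read_camera('scene');np.savez('s4.npz',**im)
cv2.imwrite('pics/s4.png',cv2.resize(im['color'][150:240,220:340,::-1],(800,600),interpolation=cv2.INTER_CUBIC))"
```

```text
time_s: 10.6
ee_pos: [549.9, 41.5, 131.1]
tcp_rot: [180.0, 0.0, 151.1]
ft_force: [0.2, 0.0, -1.2]
finger_gap: 38.2
grip_force: 0.0
go [549.2  38.3 114. ] 151 -> [-0.031 -0.106  0.571] [0.004 0.009 0.023]
```

View pics/s4.png

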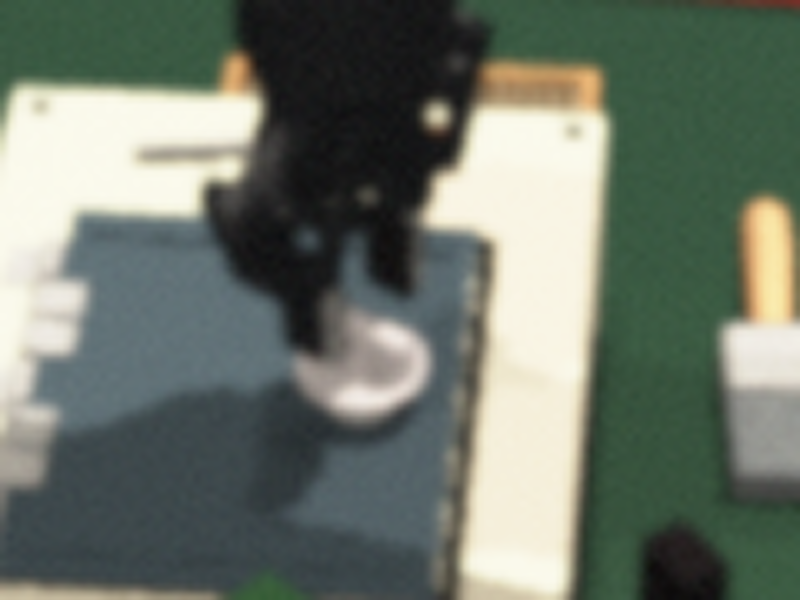

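The crop shows the tips at about (312,355) and (400,290), straddling the wing near (355,345), with the flange centre at (362,368). The fingers are centred to within about 3 mm and still above it, so I'll make a small correction, lower and grip.

```bash
python3 -m jog '[-0.03,-0.1,0.15,0,0,0,-0.1, -0.03,-0.1,0.3,0,0,0,-0.1, -0.03,-0.1,0.45,0,0,0,-0.1, -0.03,-0.1,0.55,0,0,0,-0.1, -0.03,-0.1,0.55,0,0,0,-0.1]'
python3 -m jog '[0,0,0,0,0,0,-0.3, 0,0,0,0,0,0,-0.5, 0,0,0,0,0,0,-0.7, 0,0,0,0,0,0,-1, 0,0,0,0,0,0,-1]'
python3 -c "
from h import *
s=env.read_state();print(s['moment'],s['ft_force'],wh(s['ee_pos']))"
```

```text
time_s: 11.15
ee_pos: [548.3, 38.3, 113.2]
tcp_rot: [-180.0, -0.1, 151.1]
ft_force: [0.5, -0.0, 0.0]
finger_gap: 38.7
grip_force: 0.0
time_s: 11.65
ee_pos: [549.0, 38.3, 114.2]
tcp_rot: [180.0, 0.0, 151.1]
ft_force: [-0.2, -0.7, 2.7]
finger_gap: 8.4
grip_force: 60.1
[ 0.000696    0.17051363 -0.04661944] [-0.17965743 -0.71366035  2.68394241] [-4.06473088e+01  6.58406796e-02  1.14217231e+02]
```

```bash
cat > st.py <<'E'
from h import *
s=env.read_state();y=s["tcp_rot"][2];print("z",s["ee_pos"][2].round(2),"wing(h)",round((y-180-3.03+90)%180-90,1),"F",s["ft_force"].round(1),"M",s["moment"].round(2),"q6",s["q"][5].round(1),"gap",round(s["finger_gap"],1))
E
python3 -m jog '[0,0,0.03,0,0,0,-1, 0,0,0.06,0,0,0,-1, 0,0,0.09,0,0,0,-1, 0,0,0.1,0,0,0,-1, 0,0,0.1,0,0,0,-1]' >/dev/null; python3 st.py
```

```text
z 112.09 wing(h) -31.9 F [-3.3  0.8 12. ] M [ 0.1   0.85 -0.01] q6 25.2 gap 8.8
```

```bash
python3 -m jog '[0,0,0,0,0,0.3,-1, 0,0,0,0,0,0.6,-1, 0,0,0,0,0,0.9,-1, 0,0,0,0,0,1.2,-1, 0,0,0,0,0,1.2,-1]'>/dev/null; python3 st.py
python3 -m jog '[0,0,0,0,0,0.3,-1, 0,0,0,0,0,0.6,-1, 0,0,0,0,0,0.9,-1, 0,0,0,0,0,1.2,-1, 0,0,0,0,0,1.2,-1]'>/dev/null; python3 st.py
```

```text
z 112.08 wing(h) -38.0 F [-3.3  0.5 12.1] M [ 0.09  0.77 -0.02] q6 31.2 gap 8.5
z 112.09 wing(h) -44.0 F [-3.7 -0.2 11.5] M [ 0.1   0.8  -0.04] q6 37.2 gap 8.3
```

```bash
python3 -m jog '[0,0,0,0,0,-0.8,-1, 0,0,0,0,0,-1.6,-1, 0,0,0,0,0,-2.4,-1, 0,0,0,0,0,-3.2,-1, 0,0,0,0,0,-3.4,-1]'>/dev/null; python3 st.py
python3 -m jog '[0,0,0,0,0,-0.3,-1, 0,0,0,0,0,-0.6,-1, 0,0,0,0,0,-0.9,-1, 0,0,0,0,0,-1.2,-1, 0,0,0,0,0,-1.2,-1]'>/dev/null; python3 st.py
```

```text
z 112.09 wing(h) -26.9 F [-3.1  0.4 11.8] M [ 0.08  0.75 -0.08] q6 20.1 gap 8.3
z 112.1 wing(h) -20.9 F [-3.5  1.2 11.8] M [ 0.08  0.81 -0.02] q6 14.2 gap 8.3
```

```bash
python3 -m jog '[0,0,0,0,0,-0.3,-1, 0,0,0,0,0,-0.6,-1, 0,0,0,0,0,-0.9,-1, 0,0,0,0,0,-1.2,-1, 0,0,0,0,0,-1.2,-1]'>/dev/null; python3 st.py
```

```text
z 112.1 wing(h) -14.9 F [-3.   0.7 11.6] M [ 0.11  0.8  -0.  ] q6 8.2 gap 8.6
```

```bash
python3 -m jog '[0,0,0,0,0,-0.3,-1, 0,0,0,0,0,-0.6,-1, 0,0,0,0,0,-0.9,-1, 0,0,0,0,0,-1.2,-1, 0,0,0,0,0,-1.2,-1]'>/dev/null; python3 st.py
```

```text
z 112.09 wing(h) -8.9 F [-2.9  1.3 11.8] M [0.1  0.79 0.03] q6 2.2 gap 8.4
```

```bash
python3 -m jog '[0,0,0,0,0,-0.3,-1, 0,0,0,0,0,-0.6,-1, 0,0,0,0,0,-0.9,-1, 0,0,0,0,0,-1.2,-1, 0,0,0,0,0,-1.2,-1]'>/dev/null; python3 st.py
```

```text
z 112.1 wing(h) -2.9 F [-3.1  0.8 10.7] M [ 0.14  0.75 -0.02] q6 -3.8 gap 8.4
```

```bash
python3 -m jog '[0,0,0,0,0,-0.3,-1, 0,0,0,0,0,-0.6,-1, 0,0,0,0,0,-0.9,-1, 0,0,0,0,0,-1.2,-1, 0,0,0,0,0,-1.2,-1]'>/dev/null; python3 st.py
```

```text
z 112.09 wing(h) 3.1 F [-2.8  0.6 10.8] M [ 0.14  0.81 -0.03] q6 -9.8 gap 8.7
```

```bash
python3 -m jog '[0,0,0,0,0,-0.3,-1, 0,0,0,0,0,-0.6,-1, 0,0,0,0,0,-0.9,-1, 0,0,0,0,0,-1.2,-1, 0,0,0,0,0,-1.2,-1]'>/dev/null; python3 st.py
```

```text
z 112.06 wing(h) 9.1 F [-2.6  1.7 11.6] M [0.12 0.71 0.04] q6 -15.8 gap 8.2
```

```bash
python3 -m jog '[0,0,0,0,0,-0.3,-1, 0,0,0,0,0,-0.6,-1, 0,0,0,0,0,-0.9,-1, 0,0,0,0,0,-1.2,-1, 0,0,0,0,0,-1.2,-1]'>/dev/null; python3 st.py
```

```text
z 112.04 wing(h) 15.1 F [-3.   0.3 10.9] M [ 0.21  0.7  -0.05] q6 -21.8 gap 8.7
```

```bash
python3 -m jog '[0,0,0,0,0,-0.3,-1, 0,0,0,0,0,-0.6,-1, 0,0,0,0,0,-0.9,-1, 0,0,0,0,0,-1.2,-1, 0,0,0,0,0,-1.2,-1]'>/dev/null; python3 st.py
```

```text
z 112.03 wing(h) 21.1 F [-3.7  1.1 11.1] M [0.23 0.72 0.04] q6 -27.8 gap 8.2
```

```bash
python3 -m jog '[0,0,0,0,0,-0.3,-1, 0,0,0,0,0,-0.6,-1, 0,0,0,0,0,-0.9,-1, 0,0,0,0,0,-1.2,-1, 0,0,0,0,0,-1.2,-1]'>/dev/null; python3 st.py
```

```text
z 111.86 wing(h) 27.1 F [-2.4  1.7  8.6] M [ 0.16  0.69 -0.01] q6 -33.8 gap 8.8
```

```bash
python3 -m jog '[0,0,0,0,0,-0.2,-1, 0,0,0,0,0,-0.4,-1, 0,0,0,0,0,-0.4,-1, 0,0,0,0,0,-0.4,-1, 0,0,0,0,0,-0.4,-1]'>/dev/null; python3 st.py
```

```text
z 111.77 wing(h) 29.1 F [-2.4  1.2  9.2] M [ 0.2   0.52 -0.04] q6 -35.8 gap 8.5
```

```bash
python3 -m jog '[0,0,0.02,0,0,0,-1, 0,0,0.04,0,0,0,-1, 0,0,0.05,0,0,0,-1, 0,0,0.05,0,0,0,-1, 0,0,0.05,0,0,0,-1]'>/dev/null; python3 st.py
```

```text
z 111.13 wing(h) 29.1 F [-5.2  0.6 16.4] M [0.2  1.12 0.  ] q6 -35.8 gap 8.5
```

```bash
python3 -m jog '[0,0,-0.05,0,0,0,-1, 0,0,-0.05,0,0,-0.2,-1, 0,0,-0.05,0,0,-0.4,-1, 0,0,-0.05,0,0,-0.6,-1, 0,0,-0.05,0,0,-0.6,-1]'>/dev/null; python3 st.py
```

```text
z 111.31 wing(h) 32.1 F [-1.1  0.7  5.5] M [0.14 0.32 0.02] q6 -38.8 gap 8.4
```

```bash
python3 -m jog '[0,0,0,0,0,-0.3,-1, 0,0,0,0,0,-0.6,-1, 0,0,0,0,0,-0.8,-1, 0,0,0,0,0,-0.8,-1, 0,0,0,0,0,-0.8,-1]'>/dev/null; python3 st.py
```

```text
z 111.19 wing(h) 36.1 F [-1.5  1.   5.2] M [ 0.19  0.24 -0.01] q6 -42.8 gap 8.4
```

The force has dropped to 5.2 N and z has sunk, so the pin is in the slot. I'll push in gently and check.

```bash
python3 -m jog '[0,0,0.02,0,0,0,-1, 0,0,0.04,0,0,0,-1, 0,0,0.06,0,0,0,-1, 0,0,0.08,0,0,0,-1, 0,0,0.1,0,0,0,-1]'>/dev/null; python3 st.py
```

```text
z 108.33 wing(h) 36.1 F [-1.4  1.5  6.9] M [0.23 0.39 0.01] q6 -42.8 gap 8.6
```

```bash
python3 -m jog '[0,0,0.05,0,0,0,-1, 0,0,0.1,0,0,0,-1, 0,0,0.15,0,0,0,-1, 0,0,0.2,0,0,0,-1, 0,0,0.23,0,0,0,-1]'>/dev/null; python3 st.py
python3 -m jog '[0,0,0.01,0,0,0,-1, 0,0,0.01,0,0,0,-1, 0,0,0.02,0,0,0,-1, 0,0,0.02,0,0,0,-1, 0,0,0.02,0,0,0,-1]'>/dev/null; python3 st.py
```

```text
z 101.79 wing(h) 36.1 F [-2.7  1.5 10.3] M [0.17 0.68 0.06] q6 -42.8 gap 8.6
z 101.36 wing(h) 36.1 F [-3.1 -0.3  9.3] M [0.21 0.64 0.07] q6 -42.8 gap 8.4
```

```bash
python3 -m jog '[0,0,0.02,0,0,0,-1, 0,0,0.02,0,0,0.4,-1, 0,0,0.02,0,0,0.8,-1, 0,0,0.02,0,0,1.4,-1, 0,0,0.02,0,0,2,-1]'>/dev/null; python3 st.py
```

```text
z 100.78 wing(h) 26.0 F [-2.9  0.2 10.2] M [0.17 0.69 0.01] q6 -32.7 gap 8.2
```

```bash
python3 -m jog '[0,0,0,0,0,1,-1, 0,0,0,0,0,2,-1, 0,0,0,0,0,3,-1, 0,0,0,0,0,4,-1, 0,0,0,0,0,5,-1]'>/dev/null; python3 st.py
python3 -m jog '[0,0,0,0,0,1,-1, 0,0,0,0,0,2,-1, 0,0,0,0,0,3,-1, 0,0,0,0,0,4,-1, 0,0,0,0,0,5,-1]'>/dev/null; python3 st.py
```

```text
z 100.8 wing(h) 0.9 F [-3.1  0.6 10.9] M [ 0.09  0.68 -0.01] q6 -7.6 gap 8.7
z 100.77 wing(h) -24.1 F [-2.6  0.6 10.2] M [0.05 0.65 0.04] q6 17.4 gap 8.7
```

```bash
python3 -m jog '[0,0,0,0,0,0.8,-1, 0,0,0,0,0,1.6,-1, 0,0,0,0,0,2.4,-1, 0,0,0,0,0,3.2,-1, 0,0,0,0,0,4,-1]'>/dev/null; python3 st.py
```

```text
z 100.79 wing(h) -44.1 F [-3.2  1.4 10.7] M [0.07 0.74 0.04] q6 37.4 gap 8.6
```

```bash
python3 -m jog '[0,0,0,0,0,0.4,-1, 0,0,0,0,0,0.8,-1, 0,0,0,0,0,1.2,-1, 0,0,0,0,0,1.6,-1, 0,0,0,0,0,1.6,-1]'>/dev/null; python3 st.py
```

```text
z 100.76 wing(h) -52.0 F [-3.2  1.4 10.5] M [ 0.05  0.7  -0.04] q6 45.2 gap 8.6
```

```bash
python3 -m jog '[0,0,0,0,0,0.15,-1, 0,0,0,0,0,0.3,-1, 0,0,0,0,0,0.4,-1, 0,0,0,0,0,0.4,-1, 0,0,0,0,0,0.4,-1]'>/dev/null; python3 st.py
```

```text
z 100.78 wing(h) -53.9 F [-2.4  0.3  9.9] M [ 0.08  0.72 -0.04] q6 47.2 gap 8.8
```

```bash
python3 -m jog '[0,0,0,0,0,0.15,-1, 0,0,0,0,0,0.3,-1, 0,0,0,0,0,0.5,-1, 0,0,0,0,0,0.5,-1, 0,0,0,0,0,0.5,-1]'>/dev/null; python3 st.py
```

```text
z 100.78 wing(h) -56.4 F [-1.7  0.8 10.6] M [ 0.05  0.69 -0.01] q6 49.7 gap 8.2
```

```bash
python3 -m jog '[0,0,0,0,0,0.15,-1, 0,0,0,0,0,0.3,-1, 0,0,0,0,0,0.3,-1, 0,0,0,0,0,0.3,-1, 0,0,0,0,0,0.3,-1]'>/dev/null; python3 st.py
```

```text
z 100.79 wing(h) -57.9 F [-2.8  0.4 10.4] M [0.07 0.69 0.  ] q6 51.2 gap 8.5
```

```bash
python3 -m jog '[0,0,0,0,0,0.15,-1, 0,0,0,0,0,0.3,-1, 0,0,0,0,0,0.3,-1, 0,0,0,0,0,0.3,-1, 0,0,0,0,0,0.3,-1]'>/dev/null; python3 st.py
```

```text
z 100.8 wing(h) -59.4 F [-3.6  1.2  9.8] M [0.09 0.67 0.04] q6 52.7 gap 8.7
```

```bash
python3 -m jog '[0,0,0,0,0,0.15,-1, 0,0,0,0,0,0.3,-1, 0,0,0,0,0,0.3,-1, 0,0,0,0,0,0.3,-1, 0,0,0,0,0,0.3,-1]'>/dev/null; python3 st.py
```

```text
z 100.82 wing(h) -60.9 F [-2.2  0.  11.2] M [0.11 0.72 0.15] q6 54.2 gap 8.5
```

```bash
python3 -m jog '[0,0,0,0,0,-0.4,-1, 0,0,0,0,0,-0.8,-1, 0,0,0,0,0,-1.2,-1, 0,0,0,0,0,-1.35,-1, 0,0,0,0,0,-1.35,-1]'>/dev/null; python3 st.py
python3 -m jog '[0,0,-0.03,0,0,0,-1, 0,0,-0.06,0,0,0,-1, 0,0,-0.09,0,0,0,-1, 0,0,-0.12,0,0,0,-1, 0,0,-0.13,0,0,0,-1]'>/dev/null; python3 st.py
```

```text
z 100.77 wing(h) -54.2 F [-3.4  0.6 10.1] M [ 0.06  0.69 -0.03] q6 47.4 gap 8.2
z 104.5 wing(h) -54.2 F [-1.3  1.3  8.1] M [0.17 0.54 0.01] q6 47.5 gap 8.5
```

```bash
python3 -m jog '[0,0,-0.02,0,0,0,-1, 0,0,-0.02,0,0,0,-0.1, 0,0,-0.02,0,0,0,-0.1, 0,0,-0.02,0,0,0,-0.1, 0,0,-0.02,0,0,0,-0.1]'; python3 st.py
python3 -m jog '[0,0,-0.5,0,0,0,-0.1, 0,0,-1.5,0,0,0,-0.1, 0,0,-3,0,0,0,-0.1, 0,0,-4,0,0,0,-0.1, 0,0,-4,0,0,0,-0.1]'; python3 -c "
from h import *
go(hw([-55,290,224]),183)"
```

```text
time_s: 28.15
ee_pos: [548.5, 38.2, 103.8]
tcp_rot: [-180.0, -0.0, 128.8]
ft_force: [-0.3, 0.4, 0.5]
finger_gap: 38.4
grip_force: 0.0
z 103.81 wing(h) -54.2 F [-0.3  0.4  0.5] M [-0.02 -0.01  0.02] q6 47.5 gap 38.4
time_s: 28.65
ee_pos: [551.8, 38.0, 228.9]
tcp_rot: [179.7, 0.3, 128.8]
ft_force: [0.3, -0.3, 0.4]
finger_gap: 38.8
grip_force: 0.0
go [519.3 327.1 224. ] 183 -> [8.183 5.2   0.148] [  0.034   0.092 -10.832]
```

Now clear the view and check.

```bash
python3 -m jog '[0.9,0.6,-0.3,0,0,0,-0.1, 2.1,1.3,-0.3,0,0,0,-0.1, 3.3,2.1,-0.3,0,0,0,-0.1, 4.5,2.9,-0.3,0,0,0,-0.1, 5.7,3.6,-0.3,0,0,0,-0.1]'
python3 -m jog '[1.2,0.8,0,0,0,0,-0.1, 2.4,1.6,0,0,0,0,-0.1, 2.4,1.6,0,0,0,0,-0.1, 2.4,1.6,0,0,0,0,-0.1, 2.4,1.6,0,0,0,0,-0.1]'
python3 - <<'E'
from h import *
im=optics.read_camera("top");q=wh(cloud(im));im0=dict(np.load("top3.npz"));q0=wh(cloud(im0))
for n,Q in(("before",q0),("now",q)):
    cov=(abs(Q[...,1]+60)<25)&(Q[...,0]>-70)&(Q[...,0]<60)
    d=np.hypot(Q[...,0]+40,Q[...,1])
    fl=(d<21)&(Q[...,2]>133)&(Q[...,2]<152);w=(d<24)&(Q[...,2]>(155 if n=="now" else 163))&(Q[...,2]<175)
    v=cv2.fitLine(Q[w][:,:2].astype(np.float32),cv2.DIST_HUBER,0,.01,.01).ravel()
    print(n,"cover",np.median(Q[cov][:,2]),"flange",np.median(Q[fl][:,2]),"wing top",np.median(Q[w][:,2]),np.degrees(np.arctan2(v[1],v[0])))
a=cv2.resize(im["color"][105:285,120:420,::-1],(800,480),interpolation=cv2.INTER_CUBIC);cv2.imwrite("pics/end.png",a)
print(env.read_state()["time_s"])
E
```

```text
time_s: 29.15
ee_pos: [525.0, 240.7, 232.0]
tcp_rot: [-179.9, -0.0, 128.8]
ft_force: [1.3, -0.6, 0.4]
finger_gap: 38.1
grip_force: 0.0
time_s: 29.65
ee_pos: [517.7, 324.3, 232.4]
tcp_rot: [-179.9, 0.0, 128.8]
ft_force: [0.3, -0.2, 0.1]
finger_gap: 38.5
grip_force: 0.0
before cover 127.03782149601953 flange 145.87649453583757 wing top 167.37113355002666 -32.105705
now cover 127.11903725497619 flange 137.62820401111443 wing top 158.74964223575253 -54.825993
29.7
```

View pics/end.png

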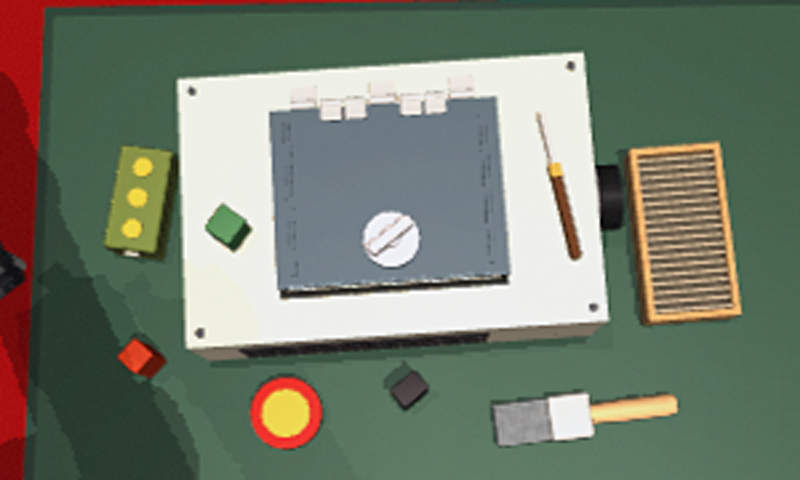

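The cover is flat at (390,195) and the stud at (390,238) sits about 8.5 mm lower than before, as it should when seated. Everything around it is in place.

```bash
python3 -c "
from cell import env
print(env.sign_off())"
```

```text
the job is handed in; nothing more can be done
None
```

The filter cover is shut and the wing stud locked: it sits about 8.5 mm in by camera, against 9 mm nominal, after a quarter turn clockwise. The things around it were not moved; early on the fingers caught the cover's free edge (about 31 N at the wrist), and I backed off before closing it; handed in at about 30 s.

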